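# Fetch the roller-ball tray and hold it over the mat

## Robot

A 6-joint arm with a two-finger parallel gripper is mounted at the origin on the work surface. World frame = base frame: x ahead of the robot, y to its left, z up, the work surface at z = 0. Lengths are in m, angles in rad, forces in N, time in s.
With the tool pointing down it reaches from about 0.425 to 0.95 m from the base axis. Payload 3.5 kg.
Tool frame: the origin (TCP) lies midway between the tips of the shut fingers; the grasp point (between the pads) lies 19 mm behind it (ctrl.hold_point_z is the distance from the TCP to the grasp point, in m); z points along the fingers, y is the line along which they close (so a half turn about z gives the same grasp; the last joint's range is limited). The gripper opens to 85 mm and grips with 20 to 120 N. Pads are 22 mm wide; open, the fingers measure 114 mm over their backs; the gripper's body (76 mm by 85 mm) begins 54 mm behind the grasp point. The pads swing forward as they close: fully open they stand 13 mm farther back than shut.
Start: joints at [-1.463, 0.286, 1.577, -0, 1.279, -0.15], TCP at [0.172, -0.653, 0.201] pointing down, gripper open.
Joint ranges: [-2.77, 2.77], [-0.9, 2.22], [0.21, 2.48], [-1.53, 4.67], [0.24, 2.81], [-2.84, 2.84]. Speed limits (rad/s): [2.79, 2.79, 3.14, 3.14, 3.14, 3.14].

## Interface

Orientations are given as a unit quaternion [x, y, z, w].
In Python, from plant import readout, cams, sign_off, ctrl gives the robot as it stands. The module is installed in compiled form; this text tells all that it offers.
- The arm moves only by the tool step_arm, never from a script. Its argument "increments" is a list of rows, each a list of 2 entries, a list of its own where there are three numbers: the shift along the world's x, y, z in mm, then the turn, a rotation vector about the world's x, y, z in rad. In form: [[[x, y, z], [rx, ry, rz]], ...]. A call has 1 to 8 rows; each row shifts and turns the commanded pose from where the row before left it; what a row does not reach is not made up. A row lasts 1/12 s, in which the tool goes at most 41.7 mm and 7.16 degrees, less where a joint would pass 70% of its speed; a pose out of reach is approached as far as the arm can. A call is refused whole if a number of a shift passes 41.7 or a number of a turn 0.125, either way. A call with a gripper value outside its range is refused whole. "fingers" is the opening, from -1 (shut) to 1 (fully open), set as the call begins (left out, the last holds). The fingers move at their own pace and stop on an object; "grip_force" is the grip in N (left out, the last holds). Time passes only in rows, so rows that do not move let the fingers close. It gives the time, the measured TCP pose, the force, the opening and the grip force at its end, in the units of the state.
- readout.get_state(): the state, without advancing time (a new reading comes with each control period).
- cams.read_camera(name): name is "scene" or "side" or "wrist"; returns the picture (384x512x3 uint8, red, green, blue); there is no depth.
- cams.get_calibration(name): a dict with "fx", "fy", "cx", "cy" (pixels), "eye" and "rotation" of the camera in the world; the wrist camera has in their place "T_tool_cam" (4x4, takes a point from camera to tool coordinates, whose origin is the TCP and whose axes are the flange's). Camera axes: x right, y up, looking along -z (the intrinsics and any distortion apply to the point x, -y, -z); pixel columns grow to the right and rows downward; lengths in m; the calibration is good to about 2 mm. A picture is of the moment at which its call begins: read the wrist's pose just before it. get_calibration takes no time and is no camera call.
- sign_off(): hands the job in; it is judged then, once.
The state is a dict: "time": time; "qpos": joint angles; "dq": joint speeds; "joint_efforts": joint torques, N m; "eef_pos": TCP position; "tcp_rot": TCP orientation; "contact_force": force on the tool from outside, world axes, zero at the start; "wrist_torque": the same for the moment, N m; "opening": opening from 0.0 (shut) to 1.0 (fully open); "finger_force": force on a finger pad.
Only numpy, scipy, OpenCV 4.12 (cv2) and the standard library are available. Lean on these libraries where they do the work, as an engineer would, in place of code of your own. Each camera call takes 0.05 s, during which the arm holds its last target. There are 200 camera calls.

## Task

Pull the blue drawer of the white unit all the way out to its stop, then take the white tray out by its upright black grip, keeping it level so that the loose orange ball never leaves its ring pocket. Carry it to the green mat and finish holding it there, still and level, centred over the mat with its underside about 10 cm above it, so that a colleague can pick the ball out: do not set it down or let go, leave the drawer fully out, and leave everything else undisturbed.

Things in the scene. Friction and masses are not known exactly. Their poses are not given: they have to be found in the camera images.
- cabinet: White drawer unit, fixed, 270 deep, 230 wide, 132 mm high (keep the gripper's body above that near it). Origin: middle of its front face's foot, on the table; own x points from the front face into the unit (the drawer comes out along -x), z up. Heights above the table of its open-topped drawer: floor 19, side walls' top 61, blue front's top 119 mm; inside width 184 mm.
- drawer (a joint): How far the blue drawer is pulled out, in m: 0 shut, 0.160 at its stop. It slides stiffly (1.5 N friction and some damping) and stays where it is left. It may start up to 30 mm open.
- drawer_pull (a point): Grip point on the drawer's pull, moving with it. The pull is an upright steel fin amid the blue front: 12 mm thick (own y), 44 mm out from the front, 50 mm tall, top edge 116 mm above the table, nothing beside it. The point is 25 mm out from the front, on the fin's mid plane, at its top edge. Own x points into the unit.
- tray: White tray, 84 (own x) by 132 mm (own y), plate 5 mm, about 0.13 to 0.22 kg. Origin: centre of its underside, z up. It lies loose on the drawer's floor, long side across the drawer within 12 degrees. In its middle a black upright grip, 28 (x) by 12 mm (y), top 90 mm above the underside, tray balanced about it. At +y the ball's ring pocket, at -y a fixed grey cap 10 mm high.
- tray_grip (a point): Middle of the top end of the tray's black upright grip, 90 mm above the tray's underside. Axes as the tray's.
- tray_pocket (a point): Where the ball's centre sits: 40 mm to the tray's +y from its grip, 19 mm above the tray's underside. The pocket is a blue ring, 40 mm across inside, rim only 4 mm high: the loose ball rolls up to 10 mm each way and escapes if the tray tips about 40 degrees or is jerked (rolling at about 0.24 m/s).
- ball_center (a point): Centre of the loose orange roller ball, 28 mm in diameter, lying in the tray's ring pocket. About 14 to 27 g. Its top is 33 mm above the tray's underside.
- mat: Dark green hand-over mat with a thin pale border line, 120 mm (own x) by 170 mm (own y), 3 mm thick, flat and fixed on the table. Origin: centre of its underside, on the table. It lies to the left or to the right of the drawer unit, nearer the robot.
- scale: Black pocket scale with a steel pan, 78 mm by 130 mm, 21 mm high, fixed; it lies on the side where the mat is not. Origin: centre of its underside. Not to be used.
- oil_bottle: Bystander: yellow oil bottle, 34 mm across, 100 mm high, orange cap, loose, upright on the table. Origin: centre of its underside.
- oil_bottle2: Bystander: yellow oil bottle, 34 mm across, 100 mm high, white cap, loose, upright on the table. Origin: centre of its underside.
- cream_jar: Bystander: white cream jar, 68 mm across, 62 mm high, loose, upright on the table. Origin: centre of its underside.
- amber_bottle: Bystander: amber glass bottle, 52 mm across, 130 mm high, loose, upright on the table. Origin: centre of its underside.
- beaker: Bystander: clear glass beaker, 64 mm across, 80 mm high, loose, upright on the table. Origin: centre of its underside.
- spatula: Bystander: white spatula, 180 mm long, loose, lying flat on the table beyond the mat's or scale's outer side.

How it is judged:
On the way, in this order (a step that is already met when the one before it is completed fails the run):
1. the drawer is pulled out to its stop (value of joint drawer above 0.152 m), for 0.2 s.
2. the tray is held up clear of the drawer's side walls, with the ball in its pocket (height (world z) of tray above 0.075 m and contact force between the fingers and tray above 1 N and distance between ball_center and tray_pocket below 0.02 m), for 0.2 s.
At the end, for the whole second after the job is handed in: The fingers hold the tray, centred within 40 mm over the mat, its underside 60 to 150 mm above it, still (under 20 mm/s) and level within 8 degrees, the ball in its pocket (within 20 mm of its seat), the drawer out at least 145 of its 160 mm (contact force between the fingers and tray above 1 N and height (world z) of tray between 0.063 and 0.153 m and horizontal distance between tray and mat below 0.04 m and angle between tray's own z axis and vertical below 0.14 rad and linear speed of tray below 0.02 m/s and distance between ball_center and tray_pocket below 0.02 m and value of joint drawer above 0.145 m); the arm keeps its last pose, push and grip.
It fails at once if the ball leaves its pocket (distance between ball_center and tray_pocket above 0.024 m).
It fails at once if the tray is tipped more than 23 degrees (angle between tray's own z axis and vertical above 0.4 rad).
It fails at once if a bystander is pushed more than 30 mm or knocked over (distance of any of oil_bottle, oil_bottle2, cream_jar, amber_bottle, beaker, spatula from where it was at the start of the episode above 0.03 m or angle between any of oil_bottle, oil_bottle2, cream_jar, amber_bottle, beaker's own z axis and vertical above 0.5 rad).
It also fails if it takes over 61 s, if anything falls off the work surface, if the arm or the gripper's body presses on something with over 40 N, if the wrist force passes 120 N, or if a joint passes its speed limit or range.

## Working session

There is one attempt and no reset: what is moved stays moved. The work goes in short steps, Python scripts to look and compute and a tool call to move; the robot and the scene stay as the last step left them, time stands still between calls to the robot, and variables do not carry over. Pictures are saved under pics/ and viewed, at most 10 in all, crops included, and the job is handed in when it is done.

Besides the shell and the picture viewer there is one more tool, called after ">>>" by a JSON object that holds its "fn" and its "kwargs", one argument or row to a line. step_arm: Moves the arm, as the interface text tells. Its arguments: {"type":"object","properties":{"increments":{"type":"array","items":{"type":"array"}},"fingers":{"type":"number"},"grip_force":{"type":"number"}},"required":["increments"]}

```bash
mkdir -p pics
cat > h.py <<'E'
import numpy as np, cv2
from plant import readout, cams, sign_off, ctrl
from scipy.spatial.transform import Rotation as R
def cal(n,st=None):
    c=cams.get_calibration(n)
    if 'T_tool_cam' in c:
        T=np.array(c['T_tool_cam']); Rt=R.from_quat(st['tcp_rot']).as_matrix()
        return c,np.array(st['eef_pos'])+Rt@T[:3,3],Rt@T[:3,:3]
    return c,np.array(c['eye']),np.array(c['rotation']).reshape(3,3)
def ray(k,u,v):
    c,e,Rm=k
    d=Rm@np.array([(u-c['cx'])/c['fx'],-(v-c['cy'])/c['fy'],-1.]); return e,d
def plane(k,u,v,z):
    e,d=ray(k,u,v); return e+d*(z-e[2])/d[2]
def proj(k,p):
    c,e,Rm=k; q=Rm.T@(np.array(p)-e)
    return c['cx']-c['fx']*q[0]/q[2], c['cy']+c['fy']*q[1]/q[2]
def save(n,im): cv2.imwrite('pics/'+n+'.png',im[:,:,::-1])
E
python3 - <<'E'
from h import *
for n in ['scene','side','wrist']:
    im=cams.read_camera(n); save(n+'0',im); np.save(n+'0.npy',im); print(n,cams.get_calibration(n))
print(readout.get_state(),ctrl.hold_point_z)
a=np.vstack([cv2.imread('pics/scene0.png')]);
E
```

```text
scene {'fx': 365.85968560561645, 'fy': 365.85968560561645, 'cx': 256.052820618011, 'cy': 190.19225841175097, 'eye': array([1.56970335, 0.45143436, 0.85323059]), 'rotation': array([0.24590789, 0.39244449, 0.73878442, 0.48960618])}
side {'fx': 363.8023230111877, 'fy': 363.8023230111877, 'cx': 251.83273736017242, 'cy': 188.6579340643567, 'eye': array([ 0.52318529, -1.08086124,  0.93142433]), 'rotation': array([ 0.44258862, -0.02423137, -0.02376173,  0.89608233])}
wrist {'fx': 297.4358243413802, 'fy': 297.4358243413802, 'cx': 255.10453915190277, 'cy': 192.1232828164117, 'T_tool_cam': array([[ 8.28373206e-04,  9.62277442e-01,  2.72068812e-01,
         6.90805982e-02],
       [ 9.99999639e-01, -7.45539101e-04, -4.07828618e-04,
         1.87472393e-04],
       [-1.89606342e-04,  2.72069052e-01, -9.62277712e-01,
        -1.73259067e-01],
       [ 0.00000000e+00,  0.00000000e+00,  0.00000000e+00,
         1.00000000e+00]])}
{'time': 0.15, 'qpos': array([-1.46295649e+00,  2.87026906e-01,  1.57784555e+00,  1.79189401e-05,
        1.27859138e+00, -1.49975749e-01]), 'dq': array([ 2.09496203e-05, -2.84067711e-03, -2.12728659e-03, -8.58714751e-04,
        4.06284606e-04, -7.09139865e-04]), 'joint_efforts': array([ 1.11243527e-03, -4.06600213e+01, -2.93141252e+01, -1.74095594e-04,
        3.96526579e-03, -5.10137639e-06]), 'eef_pos': array([ 0.17209155, -0.65210853,  0.1999192 ]), 'tcp_rot': array([ 9.91702788e-01,  1.28548452e-01,  2.82848835e-05, -9.35202099e-04]), 'contact_force': array([-0.37241712,  0.84922329,  0.708158  ]), 'wrist_torque': array([ 0.00580519,  0.00183881, -0.06198189]), 'finger_force': 0.0, 'opening': 0.9981524518019285} 0.0187
```

View pics/scene0.png

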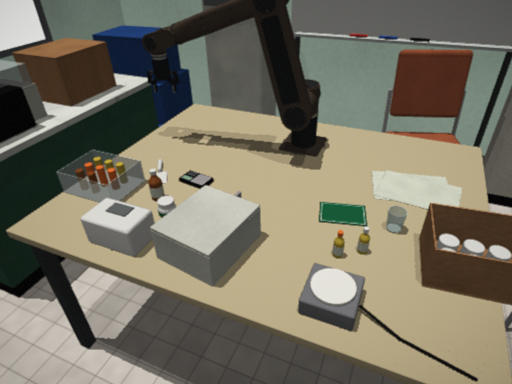

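View pics/side0.png

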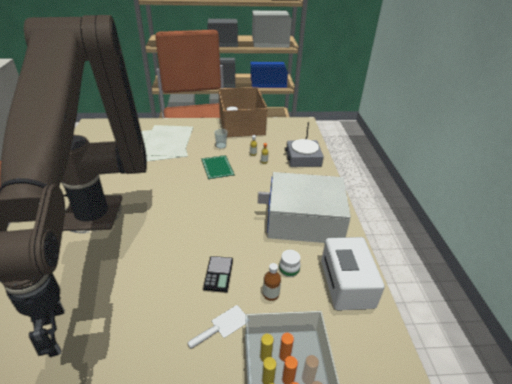

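The scene picture shows the cabinet centred near (210,230) and the mat at (343,213). In the side view the cabinet top spans (270–346, 175–240), the fin pull is at (264,198), the mat at (217,167), and the amber bottle (272,280) and jar (290,262) stand to the right (-y).

```bash
sed -i "s/np.array(c\['rotation'\]).reshape(3,3)/R.from_quat(c['rotation']).as_matrix()/" h.py
python3 - <<'E'
from h import *
for n in ['side','scene']:
    im=np.load(n+'0.npy'); k=cal(n)
    hsv=cv2.cvtColor(im,cv2.COLOR_RGB2HSV)
    m=cv2.inRange(hsv,(65,100,20),(90,255,140))
    nn,l,s,c=cv2.connectedComponentsWithStats(m)
    for i in range(1,nn):
        if s[i,4]>60 and s[i,4]<4000 :
            p=plane(k,*c[i],0.003)
            if 0<p[0]<1: 
                r=cv2.minAreaRect(np.argwhere(l==i)[:,::-1].astype(np.float32)); print(n,'green',c[i],s[i],p)
                print([plane(k,*q,0.003)[:2].round(3) for q in cv2.boxPoints(r)])
k=cal('side')
print('cab corners rough',[plane(k,*q,0.132).round(3) for q in [(275,175),(346,178),(345,240),(268,233)]],plane(k,264,193,.116))
im=np.load('side0.npy'); save('crop',np.hstack([cv2.resize(im[160:260,250:360],None,fx=5,fy=5,interpolation=cv2.INTER_CUBIC)]))
E
```

```text
side green [198.93786982  16.95414201] [ 152    6  112   28 1352] [2.44648689e-01 3.20967549e+00 3.00000000e-03]
[array([-0.166,  2.592]), array([-0.341,  3.772]), array([0.991, 3.759]), array([0.882, 2.566])]
side green [253.81989247  59.80107527] [221  54  67  18 372] [0.74388594 1.78989373 0.003     ]
[array([0.487, 1.933]), array([1.027, 1.937]), array([0.971, 1.54 ]), array([0.488, 1.54 ])]
side green [201.55072464  98.8115942 ] [196  95  12   9  69] [0.37020123 1.05154743 0.003     ]
[array([0.333, 1.11 ]), array([0.402, 1.109]), array([0.406, 0.99 ]), array([0.34 , 0.991])]
side green [273.85314685  99.95104895] [263  95  21  11 143] [0.81613068 1.02874291 0.003     ]
[array([0.755, 1.105]), array([0.883, 1.104]), array([0.863, 0.954]), array([0.742, 0.956])]
side green [217.22110553 166.55276382] [204 157  27  20 398] [0.47489514 0.30124612 0.003     ]
[array([0.412, 0.366]), array([0.524, 0.393]), array([0.534, 0.237]), array([0.43 , 0.214])]
scene green [342.22457067 213.0673712 ] [320 203  46  22 757] [0.47370913 0.30243462 0.003     ]
[array([0.55 , 0.233]), array([0.437, 0.208]), array([0.397, 0.376]), array([0.512, 0.39 ])]
cab corners rough [array([0.702, 0.045, 0.132]), array([0.97 , 0.016, 0.132]), array([ 0.878, -0.308,  0.132]), array([ 0.644, -0.267,  0.132])] [ 0.65239424 -0.04447543  0.116     ]
```

View pics/crop.png

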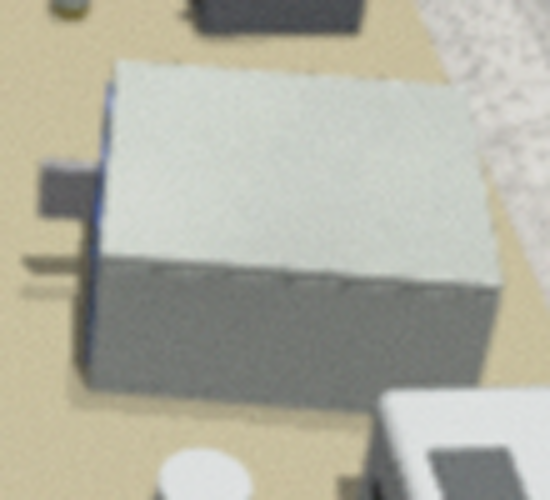

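The crop shows the cabinet's top corners at about (117,60), (462,84), (498,288) and (103,258) in crop pixels. The fin's top edge runs from (40,161) to (98,163).

Run:
```python
from h import *
k=cal('side')
f=lambda u,v,z: plane(k,250+u/5-.4,160+v/5-.4,z).round(4)
for q in [(117,60),(462,84),(498,288),(103,258)]: print(f(*q,.132))
print('fin',f(40,161,.116),f(98,163,.116))
b=[]
for n,q in [('amber',(272,268)),('jar',(290,257)),]: pass
print('amber top',plane(k,273,267,.13),'jar top',plane(k,290,256,.062))
print('oil',plane(k,253,139,.1),plane(k,265,147,.1),'beaker',plane(k,221,133,.08))
```

```text
[0.6968 0.0677 0.132 ]
[0.9578 0.0272 0.132 ]
[ 0.9206 -0.2044  0.132 ]
[ 0.6617 -0.1642  0.132 ]
fin [ 0.6296 -0.0366  0.116 ] [ 0.6718 -0.0404  0.116 ]
amber top [ 0.64488098 -0.40244443  0.13      ] jar top [ 0.71426681 -0.30257344  0.062     ]
oil [0.64083177 0.3778402  0.1       ] [0.6893615 0.3055345 0.1      ] beaker [0.49373022 0.47437009 0.08      ]
```

>>> {"fn": "step_arm", "kwargs": {
  "increments": [
    [[20,25.4,2],[0,0,-0.017]],
    [[20,25.4,2],[0,0,-0.017]],
    [[20,25.4,2],[0,0,-0.017]],
    [[20,25.4,2],[0,0,-0.017]],
    [[20,25.4,2],[0,0,-0.017]],
    [[20,25.4,2],[0,0,-0.017]],
    [[20,25.4,2],[0,0,-0.017]],
    [[20,25.4,2],[0,0,-0.017]]
  ],
  "fingers": 1
}}

```text
time: 0.82
eef_pos: [0.3328, -0.4479, 0.2167]
tcp_rot: [0.998, 0.06, -0.0, -0.0]
contact_force: [0.2, -0.0, 0.9]
opening: 1.001
finger_force: 0.0
```

>>> {"fn": "step_arm", "kwargs": {
  "increments": [
    [[20,25.4,2],[0,0,-0.017]],
    [[20,25.4,2],[0,0,-0.017]],
    [[20,25.4,2],[0,0,-0.017]],
    [[20,25.4,2],[0,0,-0.017]],
    [[20,25.4,2],[0,0,-0.017]],
    [[20,25.4,2],[0,0,-0.017]],
    [[20,25.4,2],[0,0,-0.017]],
    [[20,25.4,2],[0,0,-0.017]]
  ]
}}

```text
time: 1.48
eef_pos: [0.4927, -0.2447, 0.2329]
tcp_rot: [1.0, -0.008, -0.0, -0.0]
contact_force: [0.7, -1.2, -1.2]
opening: 0.999
finger_force: 0.0
```

>>> {"fn": "step_arm", "kwargs": {
  "increments": [
    [[20,25.4,2],[0,0,-0.017]],
    [[20,25.4,2],[0,0,-0.017]],
    [[20,25.4,2],[0,0,-0.017]],
    [[20,25.4,2],[0,0,-0.017]],
    [[20,25.4,2],[0,0,-0.017]],
    [[17,25.4,2],[0,0,-0.017]],
    [[10,18,2],[0,0,-0.017]],
    [[4,10,0],[0,0,-0.017]]
  ]
}}

```text
time: 2.15
eef_pos: [0.6242, -0.0634, 0.2469]
tcp_rot: [0.997, -0.074, 0.0, -0.0]
contact_force: [-0.1, -0.8, -0.0]
opening: 1.003
finger_force: 0.0
```

Run:
```python
from h import *
st=readout.get_state(); im=cams.read_camera('wrist'); save('w1',im); np.save('w1.npy',im)
print(st['time'],st['eef_pos'],st['tcp_rot'],st['qpos'])
k=cal('wrist',st)
for p in [(.6296,-.0366,.116),(.6718,-.0404,.116),(.6617,-.1642,.132),(.6968,.0677,.132)]: print(proj(k,p))
```

```text
2.15 [ 0.62421759 -0.06335172  0.24690714] [ 9.97241302e-01 -7.42269955e-02  8.67908152e-05 -3.62908247e-04] [-2.62997707e-01  1.51371599e-01  1.65151071e+00  7.66037881e-04
  1.33867606e+00  1.45621307e+00]
(np.float64(228.90701286058805), np.float64(175.38428097292925))
(np.float64(225.4655561918871), np.float64(134.33408403545033))
(np.float64(354.3387090486949), np.float64(126.94866925067666))
(np.float64(106.88275527084829), np.float64(126.32397902044956))
```

View pics/w1.png

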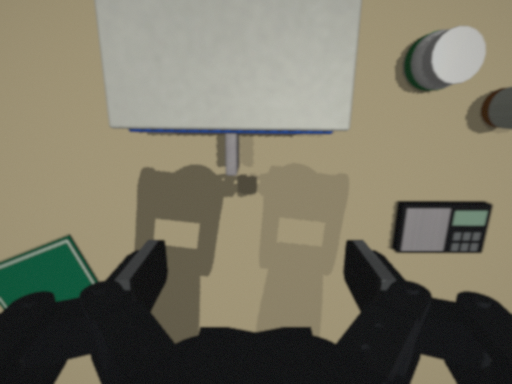

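The wrist view shows the cabinet's front top edge running from (111,127) to (349,129) with the blue front just below it. The fin is centred on column ~232, from row 133 to its tip at 175; the fingers are at the bottom.

Run:
```python
from h import *
im=np.load('w1.npy')
for r in (145,155,165,172): print(r, im[r,220:248].mean(1).astype(int))
print(im[160:185,231].mean(1).astype(int), im[122:140,200])
from plant import readout
st=dict(eef_pos=[.62421759,-.06335172,.24690714],tcp_rot=[9.97241302e-01,-7.42269955e-02,8.67908152e-05,-3.62908247e-04])
k=cal('wrist',st)
print('tip',plane(k,232,175,.116),'root',plane(k,232.2,135,.116)); a,b=plane(k,111,127,.132),plane(k,349,129,.132); print(a,b,(a+b)/2, b-a)
```

```text
145 [ 88  89  89  91  95 104 116 127 133 135 136 138 139 138 134 123 107  91
  92 105 118 123 125 125 126 126 126 125]
155 [ 89  89  89  88  91 101 113 125 131 135 137 138 139 138 136 125 109  92
  93 107 118 123 124 125 124 125 125 125]
165 [ 93  96  96  99 100 105 114 125 132 136 137 139 139 138 133 125 108  94
  97 112 130 140 139 138 133 132 129 129]
172 [141 139 139 136 132 126 122 124 129 133 131 132 133 133 130 124 120 123
 130 137 141 142 141 140 141 141 142 142]
[137 138 136 138 137 139 139 137 135 134 133 134 132 129 120 105  94  91
  88  89  91  89  89  89  89] [[176 177 167]
 [177 178 167]
 [176 176 167]
 [175 175 166]
 [166 167 158]
 [149 151 143]
 [124 126 124]
 [ 89  94 108]
 [ 54  70 112]
 [ 38  62 114]
 [ 53  65  99]
 [ 73  72  76]
 [ 97  90  75]
 [127 118  95]
 [147 137 109]
 [159 148 119]
 [160 148 118]
 [161 149 119]]
tip [ 0.62952909 -0.03986937  0.116     ] root [ 0.67014932 -0.04699949  0.116     ]
[0.69561761 0.06401428 0.132     ] [ 0.6605352  -0.15907542  0.132     ] [ 0.6780764  -0.04753057  0.132     ] [-0.03508241 -0.22308971  0.        ]
```

>>> {"fn": "step_arm", "kwargs": {
  "increments": [
    [[12,10,-15],[0,0,-0.004]],
    [[12,10.6,-30],[0,0,0]],
    [[0,0,-30],[0,0,0]],
    [[0,0,-30],[0,0,0]],
    [[0,0,-30],[0,0,0]],
    [[0,0,-20],[0,0,0]],
    [[0,0,-10],[0,0,0]],
    [[0,0,0],[0,0,0]]
  ]
}}

```text
time: 2.87
eef_pos: [0.6445, -0.0453, 0.0783]
tcp_rot: [0.997, -0.077, -0.003, -0.0]
contact_force: [0.8, -0.3, 0.3]
opening: 1.004
finger_force: 0.0
```

>>> {"fn": "step_arm", "kwargs": {
  "increments": [
    [[0,0,0],[0,0,0]],
    [[0,0,0],[0,0,0]],
    [[0,0,0],[0,0,0]],
    [[0,0,0],[0,0,0]],
    [[0,0,0],[0,0,0]],
    [[0,0,0],[0,0,0]],
    [[0,0,0],[0,0,0]],
    [[0,0,0],[0,0,0]]
  ],
  "fingers": -1,
  "grip_force": 40
}}

```text
time: 3.53
eef_pos: [0.6481, -0.0426, 0.0834]
tcp_rot: [0.997, -0.077, 0.001, -0.003]
contact_force: [0.2, 6.6, 4.2]
opening: 0.115
finger_force: 39.0
```

>>> {"fn": "step_arm", "kwargs": {
  "increments": [
    [[-1,0.15,0],[0,0,0]],
    [[-2,0.3,0],[0,0,0]],
    [[-3,0.45,0],[0,0,0]],
    [[-4,0.6,0],[0,0,0]],
    [[-5,0.8,0],[0,0,0]],
    [[-6,0.9,0],[0,0,0]],
    [[-6,0.9,0],[0,0,0]],
    [[-6,0.9,0],[0,0,0]]
  ]
}}

```text
time: 4.2
eef_pos: [0.6157, -0.0374, 0.0834]
tcp_rot: [0.997, -0.078, 0.002, -0.003]
contact_force: [3.9, 7.0, 2.7]
opening: 0.11
finger_force: 39.1
```

>>> {"fn": "step_arm", "kwargs": {
  "increments": [
    [[-6,0.9,0],[0,0,0]],
    [[-6,0.9,0],[0,0,0]],
    [[-6,0.9,0],[0,0,0]],
    [[-6,0.95,0],[0,0,0]],
    [[-6,0.95,0],[0,0,0]],
    [[-6,0.95,0],[0,0,0]],
    [[-6,0.95,0],[0,0,0]],
    [[-6,0.95,0],[0,0,0]]
  ]
}}

```text
time: 4.87
eef_pos: [0.5677, -0.0298, 0.0834]
tcp_rot: [0.997, -0.078, 0.002, -0.003]
contact_force: [3.8, 9.0, 2.5]
opening: 0.114
finger_force: 39.2
```

>>> {"fn": "step_arm", "kwargs": {
  "increments": [
    [[-6,0.9,0],[0,0,0]],
    [[-6,0.9,0],[0,0,0]],
    [[-6,0.9,0],[0,0,0]],
    [[-6,0.95,0],[0,0,0]],
    [[-6,0.95,0],[0,0,0]],
    [[-6,0.95,0],[0,0,0]],
    [[-5,0.8,0],[0,0,0]],
    [[-4,0.6,0],[0,0,0]]
  ]
}}

```text
time: 5.53
eef_pos: [0.5225, -0.0227, 0.0833]
tcp_rot: [0.997, -0.078, 0.002, -0.003]
contact_force: [2.4, 10.6, 2.3]
opening: 0.118
finger_force: 39.2
```

>>> {"fn": "step_arm", "kwargs": {
  "increments": [
    [[-3,0.6,0],[0,0,0]],
    [[-3,0.6,0],[0,0,0]],
    [[-3,0.6,0],[0,0,0]],
    [[-3,0.6,0],[0,0,0]],
    [[-3,0.6,0],[0,0,0]],
    [[-3,0.6,0],[0,0,0]],
    [[-2,0.3,0],[0,0,0]],
    [[-2,0.3,0],[0,0,0]]
  ]
}}

```text
time: 6.2
eef_pos: [0.5007, -0.0192, 0.0833]
tcp_rot: [0.997, -0.078, 0.002, -0.003]
contact_force: [2.3, 7.4, 1.7]
opening: 0.116
finger_force: 39.2
```

>>> {"fn": "step_arm", "kwargs": {
  "increments": [
    [[-1.5,0.2,0],[0,0,0]],
    [[-1.5,0.2,0],[0,0,0]],
    [[-1,0.15,0],[0,0,0]],
    [[-1,0.15,0],[0,0,0]]
  ]
}}

```text
time: 6.53
eef_pos: [0.4958, -0.0185, 0.0833]
tcp_rot: [0.997, -0.078, 0.002, -0.003]
contact_force: [3.5, 8.0, 2.8]
opening: 0.112
finger_force: 39.2
```

>>> {"fn": "step_arm", "kwargs": {
  "increments": [
    [[-1,0.15,0],[0,0,0]],
    [[-1,0.15,0],[0,0,0]],
    [[-1,0.15,0],[0,0,0]],
    [[-1,0.15,0],[0,0,0]]
  ]
}}

```text
time: 6.87
eef_pos: [0.4944, -0.0183, 0.0834]
tcp_rot: [0.997, -0.078, 0.006, -0.003]
contact_force: [12.8, 7.8, -5.8]
opening: 0.115
finger_force: 38.9
```

>>> {"fn": "step_arm", "kwargs": {
  "increments": [
    [[-1,0.15,0],[0,0,0]],
    [[-1,0.15,0],[0,0,0]]
  ]
}}

```text
time: 7.03
eef_pos: [0.4945, -0.0183, 0.0835]
tcp_rot: [0.997, -0.078, 0.009, -0.003]
contact_force: [17.7, 6.5, -11.8]
opening: 0.115
finger_force: 38.9
```

>>> {"fn": "step_arm", "kwargs": {
  "increments": [
    [[1.5,-0.2,0],[0,0,0]],
    [[1.5,-0.2,0],[0,0,0]],
    [[1,-0.1,0],[0,0,0]]
  ]
}}

```text
time: 7.28
eef_pos: [0.4943, -0.0182, 0.0833]
tcp_rot: [0.997, -0.078, 0.003, -0.003]
contact_force: [1.8, 7.3, 2.9]
opening: 0.112
finger_force: 40.9
```

>>> {"fn": "step_arm", "kwargs": {
  "increments": [
    [[0,0,0],[0,0,0]],
    [[0,0,0],[0,0,0]],
    [[0,0,0],[0,0,0]],
    [[0,0,0],[0,0,0]],
    [[0,0,0],[0,0,0]],
    [[0,0,0],[0,0,0]],
    [[0,0,0],[0,0,0]]
  ],
  "fingers": 1
}}

```text
time: 7.87
eef_pos: [0.4921, -0.0207, 0.082]
tcp_rot: [0.997, -0.077, -0.0, 0.0]
contact_force: [0.1, -1.0, -0.3]
opening: 0.999
finger_force: 0.0
```

>>> {"fn": "step_arm", "kwargs": {
  "increments": [
    [[0,0,15],[0,0,0]],
    [[0,0,25],[0,0,0]],
    [[0,0,30],[0,0,0]],
    [[0,0,35],[0,0,0]],
    [[5,0,35],[0,0,0]],
    [[10,-1,30],[0,0,0]],
    [[10,-1,10],[0,0,0]],
    [[0,0,0],[0,0,0]]
  ]
}}

```text
time: 8.53
eef_pos: [0.5201, -0.0233, 0.2666]
tcp_rot: [0.997, -0.077, 0.004, 0.001]
contact_force: [0.7, -0.2, 0.6]
opening: 0.999
finger_force: 0.0
```

>>> {"fn": "step_arm", "kwargs": {
  "increments": [
    [[0,0,0],[0,0,0]],
    [[0,0,0],[0,0,0]]
  ]
}}

```text
time: 8.7
eef_pos: [0.5158, -0.0223, 0.2599]
tcp_rot: [0.997, -0.077, -0.002, -0.0]
contact_force: [0.2, -0.2, -1.3]
opening: 0.998
finger_force: 0.0
```

Run:
```python
from h import *
st=readout.get_state(); im=cams.read_camera('wrist'); save('w2',im); np.save('w2.npy',im)
np.save('w2p.npy',np.r_[st['eef_pos'],st['tcp_rot']])
print(st['time'],st['eef_pos'],st['tcp_rot'])
for n in ('side','scene'): i=cams.read_camera(n); save(n+'2',i); np.save(n+'2.npy',i)
```

```text
8.7 [ 0.51580325 -0.02233775  0.25989457] [ 9.97023826e-01 -7.70702292e-02 -1.89185241e-03 -3.00164032e-04]
```

View pics/w2.png

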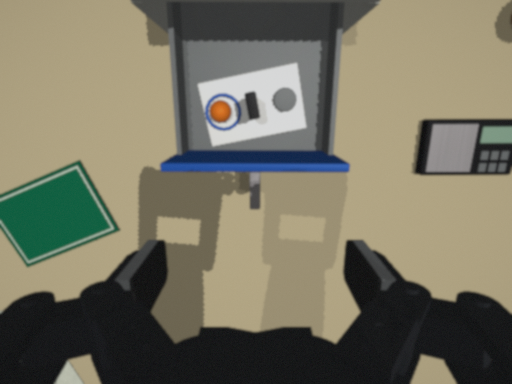

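The wrist view shows the open drawer with the tray's corners at about (199,82), (298,63), (306,128) and (212,146). The ball is at (221,111), the grey cap at (284,99) and the black grip at about (251,105).

Run:
```python
from h import *
im=np.load('w2.npy'); p=np.load('w2p.npy'); k=cal('wrist',dict(eef_pos=p[:3],tcp_rot=p[3:]))
g=im.astype(int); sub=np.zeros(im.shape[:2],np.uint8); sub[60:150,190:312]=1
w=((g.min(2)>185)&(sub>0)).astype(np.uint8)
nn,l,s,c=cv2.connectedComponentsWithStats(w); i=1+np.argmax(s[1:,4])
h=cv2.minAreaRect(np.argwhere(l==i)[:,::-1].astype(np.float32)); print(h)
bp=cv2.boxPoints(h); P=np.array([plane(k,*q,.024)[:2] for q in bp]); print(P.round(4),'centre',P.mean(0))
for a in range(4): d=P[(a+1)%4]-P[a]; print(np.linalg.norm(d), np.arctan2(d[1],d[0]))
hsv=cv2.cvtColor(im,cv2.COLOR_RGB2HSV)
o=cv2.inRange(hsv,(5,150,120),(20,255,255))*sub; q=np.argwhere(o>0)[:,::-1].mean(0); print('ball',q,plane(k,*q,.038))
d=((g.max(2)<60)&(sub>0)).astype(np.uint8); d[:, :235]=0;d[:,270:]=0; q=np.argwhere(d>0)[:,::-1]; print('dark',q.min(0),q.max(0),cv2.minAreaRect(q.astype(np.float32)))
c=P.mean(0); print('proj grip base/top',proj(k,[*c,.024]),proj(k,[*c,.109]))
save('c2',cv2.resize(im[55:155,185:315],None,fx=6,fy=6,interpolation=cv2.INTER_CUBIC))
```

```text
((253.17308044433594, 104.36538696289062), (64.71832275390625, 100.21534729003906), 78.69007110595703)
[[ 0.626   0.0355]
 [ 0.63   -0.0928]
 [ 0.5489 -0.1006]
 [ 0.5433  0.0351]] centre [ 0.58705711 -0.03067899]
0.12838029597591927 -1.5400488013283467
0.08144835685355906 -3.0462381659420035
0.13581249701944037 1.6123578269918746
0.08277541351175119 0.004579896842287094
ball [220. 111.] [0.5865561  0.01199083 0.038     ]
dark [246  94] [257 117] ((251.38462829589844, 105.42308044433594), (23.730052947998047, 8.040761947631836), 78.69007110595703)
proj grip base/top (np.float64(252.92387945406904), np.float64(105.34611589140479)) (np.float64(252.36714727287057), np.float64(104.95142068611196))
```

View pics/c2.png

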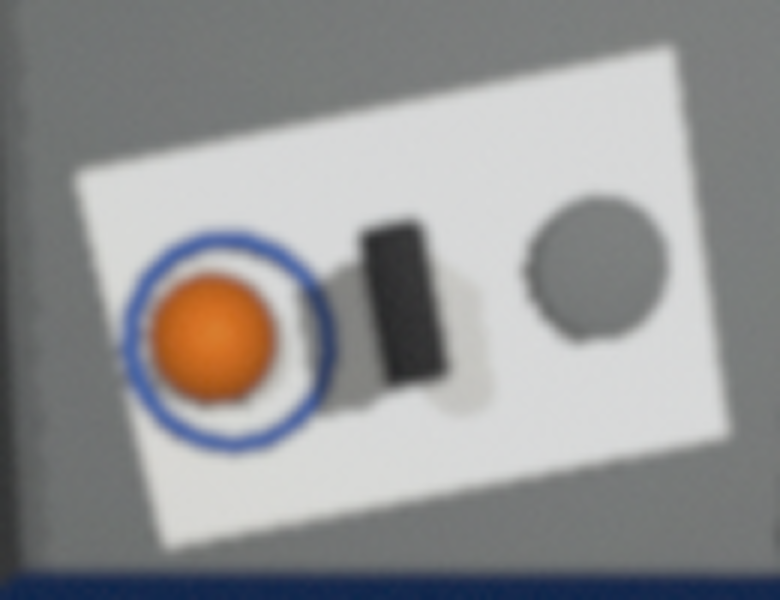

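The crop shows the grip's top centred at (403,303), the ring at (230,341), the cap at (597,266), and tray corners at (75,172), (672,42), (730,438) and (165,548).

Run:
```python
from h import *
p=np.load('w2p.npy'); k=cal('wrist',dict(eef_pos=p[:3],tcp_rot=p[3:]))
f=lambda u,v,z: plane(k,185+(u-2.5)/6,55+(v-2.5)/6,z)
C=np.array([f(*q,.024)[:2] for q in [(75,172),(672,42),(730,438),(165,548)]])
print(C.round(4),C.mean(0))
for a in range(4): d=C[(a+1)%4]-C[a]; print(np.linalg.norm(d), np.arctan2(d[1],d[0]))
r,c=f(230,341,.028),f(597,266,.034); print(r,c,np.arctan2(*(r-c)[[1,0]])-np.pi/2, 'grip',f(403,303,.109))
print('tool yaw',R.from_quat(p[3:]).as_matrix()[:,0])
# ray intersect via side
ks=cal('side'); print([np.round(proj(ks,(*C.mean(0),z)),1) for z in (.024,.109)])
im=np.load('side2.npy'); save('s2c',cv2.resize(im[170:250,200:290],None,fx=6,fy=6,interpolation=cv2.INTER_CUBIC))
```

```text
[[ 0.6252  0.0365]
 [ 0.6313 -0.0938]
 [ 0.5477 -0.0972]
 [ 0.5429  0.0328]] [ 0.5867854  -0.03040206]
0.13038408176537483 -1.5241740915215187
0.08368669154812378 -3.100597875505729
0.13010413594278075 1.6074000918381768
0.08238215035985115 0.04438308620795041
[0.58549675 0.00944468 0.028     ] [ 0.58870919 -0.0713826   0.034     ] 0.0397235369581852 grip [ 0.58702501 -0.03002102  0.109     ]
tool yaw [ 0.9881132  -0.15368057 -0.00381871]
[array([245.5, 210.1]), array([245.8, 192.5])]
```

View pics/s2c.png

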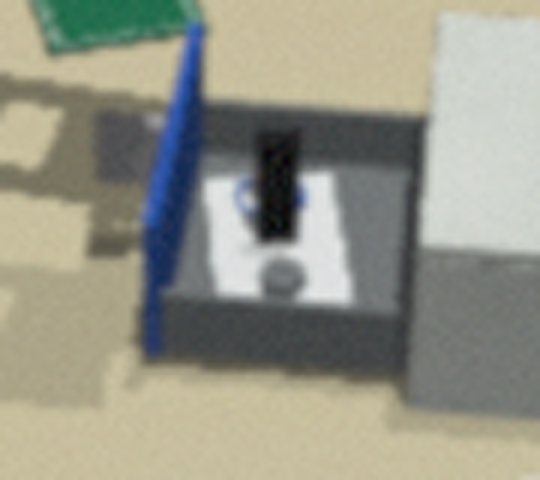

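The side crop confirms it: the grip's top is at about (246.2,192) in full-frame pixels, against a predicted (245.8,192.5).

>>> {"fn": "step_arm", "kwargs": {
  "increments": [
    [[10,-1,-5],[0,0,0.03]],
    [[20,-2,-15],[0,0,0.05]],
    [[20,-2,-25],[0,0,0.05]],
    [[15,-2,-25],[0,0,0.045]],
    [[6,-1,-25],[0,0,0.02]],
    [[0,0,-25],[0,0,0]],
    [[0,0,-10],[0,0,0]],
    [[0,0,0],[0,0,0]]
  ]
}}

```text
time: 9.52
eef_pos: [0.585, -0.0299, 0.1275]
tcp_rot: [1.0, 0.02, -0.004, -0.001]
contact_force: [-0.2, -0.1, -1.2]
opening: 0.998
finger_force: 0.0
```

>>> {"fn": "step_arm", "kwargs": {
  "increments": [
    [[0,0,0],[0,0,0]],
    [[0,0,0],[0,0,0]],
    [[0,0,0],[0,0,0]]
  ]
}}

```text
time: 9.77
eef_pos: [0.5894, -0.0308, 0.1344]
tcp_rot: [1.0, 0.02, 0.002, 0.0]
contact_force: [-0.3, 0.9, -0.5]
opening: 0.997
finger_force: 0.0
```

>>> {"fn": "step_arm", "kwargs": {
  "increments": [
    [[0,0,0],[0,0,0]],
    [[0,0,0],[0,0,0]],
    [[0,0,0],[0,0,0]]
  ]
}}

```text
time: 10.02
eef_pos: [0.5885, -0.0307, 0.133]
tcp_rot: [1.0, 0.02, 0.001, 0.0]
contact_force: [0.3, -0.3, -0.2]
opening: 1.003
finger_force: 0.0
```

Now straight down 66 mm with a small correction.

>>> {"fn": "step_arm", "kwargs": {
  "increments": [
    [[-1,0.5,-6],[0,0,0]],
    [[-0.3,0.2,-12],[0,0,0]],
    [[0,0,-15],[0,0,0]],
    [[0,0,-14],[0,0,0]],
    [[0,0,-10],[0,0,0]],
    [[0,0,-6],[0,0,0]],
    [[0,0,-3],[0,0,0]],
    [[0,0,0],[0,0,0]]
  ]
}}

```text
time: 10.68
eef_pos: [0.5863, -0.0297, 0.065]
tcp_rot: [1.0, 0.02, -0.001, -0.0]
contact_force: [0.4, -0.3, -0.2]
opening: 0.997
finger_force: 0.0
```

>>> {"fn": "step_arm", "kwargs": {
  "increments": [
    [[0,0,0],[0,0,0]],
    [[0,0,0],[0,0,0]],
    [[0,0,0],[0,0,0]],
    [[0,0,0],[0,0,0]],
    [[0,0,0],[0,0,0]]
  ]
}}

```text
time: 11.1
eef_pos: [0.5871, -0.0299, 0.0666]
tcp_rot: [1.0, 0.02, 0.0, 0.0]
contact_force: [0.6, 0.2, -0.0]
opening: 1.0
finger_force: 0.0
```

Run:
```python
from h import *
st=readout.get_state(); print(st['eef_pos'],st['tcp_rot'],st['contact_force'])
im=cams.read_camera('wrist'); save('w3',im); np.save('w3.npy',im)
```

```text
[ 0.58713627 -0.029939    0.06656659] [9.99792019e-01 2.03886164e-02 4.59411830e-04 1.10471680e-04] [ 0.61943837  0.19625895 -0.03251175]
```

View pics/w3.png

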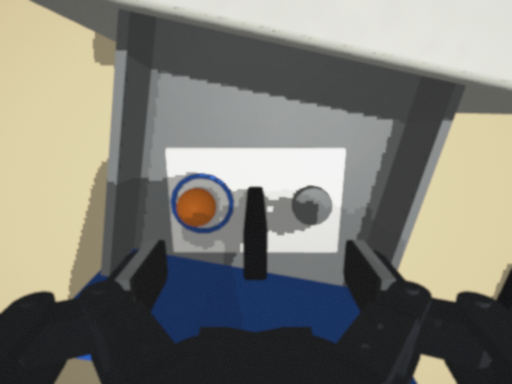

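The grip sits centred between the fingers at column 255 and the tray is parallel to the tool. The ball is in its ring at (196,207), so I'm closing in two stages.

>>> {"fn": "step_arm", "kwargs": {
  "increments": [
    [[0,0,0],[0,0,0]],
    [[0,0,0],[0,0,0]],
    [[0,0,0],[0,0,0]],
    [[0,0,0],[0,0,0]],
    [[0,0,0],[0,0,0]],
    [[0,0,0],[0,0,0]]
  ],
  "fingers": -0.55,
  "grip_force": 50
}}

```text
time: 11.65
eef_pos: [0.5868, -0.0299, 0.066]
tcp_rot: [1.0, 0.02, -0.0, -0.0]
contact_force: [-0.3, -0.9, -0.6]
opening: 0.224
finger_force: 0.0
```

>>> {"fn": "step_arm", "kwargs": {
  "increments": [
    [[0,0,0],[0,0,0]],
    [[0,0,0],[0,0,0]],
    [[0,0,0],[0,0,0]],
    [[0,0,0],[0,0,0]],
    [[0,0,0],[0,0,0]],
    [[0,0,0],[0,0,0]]
  ],
  "fingers": -1
}}

```text
time: 12.15
eef_pos: [0.587, -0.0299, 0.0662]
tcp_rot: [1.0, 0.02, 0.0, 0.0]
contact_force: [1.1, -0.6, 0.5]
opening: 0.121
finger_force: 51.2
```

>>> {"fn": "step_arm", "kwargs": {
  "increments": [
    [[0,0,0.5],[0,0,0]],
    [[0,0,1],[0,0,0]],
    [[0,0,1.5],[0,0,0]],
    [[0,0,2],[0,0,0]],
    [[0,0,2],[0,0,0]],
    [[0,0,1],[0,0,0]],
    [[0,0,0.5],[0,0,0]],
    [[0,0,0],[0,0,0]]
  ]
}}

```text
time: 12.82
eef_pos: [0.587, -0.0299, 0.0748]
tcp_rot: [1.0, 0.02, 0.0, 0.0]
contact_force: [0.4, -0.6, -1.7]
opening: 0.123
finger_force: 50.9
```

Run:
```python
from h import *
st=readout.get_state(); print(st['eef_pos'],st['tcp_rot'],st['contact_force'],st['wrist_torque'])
im=cams.read_camera('wrist'); save('w4',im); np.save('w4.npy',im)
```

```text
[ 0.58695329 -0.02988911  0.07476761] [9.99791521e-01 2.04175816e-02 1.89647173e-04 4.04356789e-05] [ 0.35291957 -0.64154215 -1.71413326] [-0.02012402  0.02309881 -0.00688715]
```

View pics/w4.png

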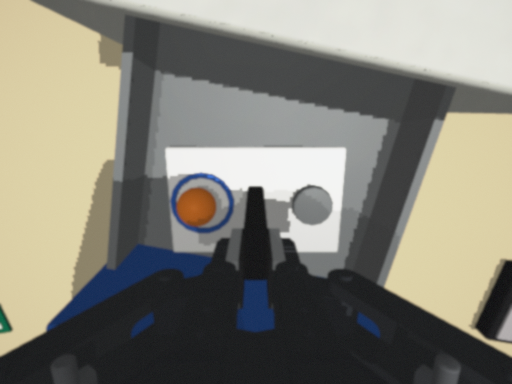

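The tray is held and level, lifted about 8.5 mm, with the ball still in its ring. I'll lift gently.

>>> {"fn": "step_arm", "kwargs": {
  "increments": [
    [[0,0,1],[0,0,0]],
    [[0,0,2.5],[0,0,0]],
    [[0,0,4],[0,0,0]],
    [[0,0,5],[0,0,0]],
    [[0,0,6],[0,0,0]],
    [[0,0,7],[0,0,0]],
    [[0,0,7],[0,0,0]],
    [[0,0,7],[0,0,0]]
  ]
}}

```text
time: 13.53
eef_pos: [0.5871, -0.0299, 0.1152]
tcp_rot: [1.0, 0.02, 0.0, 0.0]
contact_force: [0.3, 0.8, -2.1]
opening: 0.123
finger_force: 50.9
```

>>> {"fn": "step_arm", "kwargs": {
  "increments": [
    [[0,0,7],[0,0,0]],
    [[0,0,7],[0,0,0]],
    [[0,0,7],[0,0,0]],
    [[0,0,7],[0,0,0]],
    [[0,0,7],[0,0,0]],
    [[0,0,7],[0,0,0]],
    [[0,0,7],[0,0,0]],
    [[0,0,7],[0,0,0]]
  ]
}}

```text
time: 14.2
eef_pos: [0.5868, -0.0299, 0.1707]
tcp_rot: [1.0, 0.02, -0.0, 0.0]
contact_force: [-0.8, 0.1, -1.9]
opening: 0.121
finger_force: 50.9
```

>>> {"fn": "step_arm", "kwargs": {
  "increments": [
    [[0,0,7],[0,0,0]],
    [[0,0,6],[0,0,0]],
    [[0,0,5],[0,0,0]],
    [[0,0,4],[0,0,0]],
    [[0,0,3],[0,0,0]],
    [[0,0,1.5],[0,0,0]],
    [[0,0,0.5],[0,0,0]],
    [[0,0,0],[0,0,0]]
  ]
}}

```text
time: 14.87
eef_pos: [0.5867, -0.0298, 0.1969]
tcp_rot: [1.0, 0.02, -0.0, -0.0]
contact_force: [0.6, -0.3, -1.1]
opening: 0.119
finger_force: 50.9
```

Run:
```python
from h import *
st=readout.get_state(); print(st['time'],st['eef_pos'],st['tcp_rot'],st['contact_force'],st['wrist_torque'])
im=cams.read_camera('wrist'); o=np.load('w4.npy')
for i in (o,im):
    h=cv2.cvtColor(i,cv2.COLOR_RGB2HSV); m=cv2.inRange(h,(5,150,120),(20,255,255)); m[:,300:]=0; print(np.argwhere(m)[:,::-1].mean(0))
    w=(i.min(2)>185).astype(np.uint8); w[:130]=0;w[260:]=0; q=np.argwhere(w); print(q.min(0),q.max(0))
```

```text
14.8667 [ 0.58672348 -0.02984426  0.19687171] [ 9.99792078e-01  2.03905933e-02 -1.50889578e-04 -5.11810671e-05] [ 0.56622183 -0.31704059 -1.14347909] [ 0.01143591 -0.02475325  0.04509614]
[195.97687327 206.49676226]
[147 165] [251 346]
[194.96149844 205.49947971]
[148   0] [250 345]
```

>>> {"fn": "step_arm", "kwargs": {
  "increments": [
    [[-0.3,1,0],[0,0,0]],
    [[-0.9,2.5,0],[0,0,0]],
    [[-1.4,4,0],[0,0,0]],
    [[-1.9,5.5,0],[0,0,0]],
    [[-2.4,7,0],[0,0,0]],
    [[-2.9,8.5,0],[0,0,0]],
    [[-3.2,9.5,0],[0,0,0]],
    [[-3.4,10,0],[0,0,0]]
  ]
}}

```text
time: 15.58
eef_pos: [0.57, 0.0193, 0.197]
tcp_rot: [1.0, 0.021, -0.0, -0.0]
contact_force: [-0.3, 0.1, -1.2]
opening: 0.12
finger_force: 50.9
```

>>> {"fn": "step_arm", "kwargs": {
  "increments": [
    [[-3.4,10,0],[0,0,0]],
    [[-3.4,10,0],[0,0,0]],
    [[-3.4,10,0],[0,0,0]],
    [[-3.4,10,0],[0,0,0]],
    [[-3.4,10,0],[0,0,0]],
    [[-3.4,10,0],[0,0,0]],
    [[-3.4,10,0],[0,0,0]],
    [[-3.4,10,0],[0,0,0]]
  ]
}}

```text
time: 16.25
eef_pos: [0.5429, 0.0991, 0.197]
tcp_rot: [1.0, 0.02, 0.0, -0.0]
contact_force: [-0.4, -0.3, -2.0]
opening: 0.119
finger_force: 50.9
```

>>> {"fn": "step_arm", "kwargs": {
  "increments": [
    [[-3.4,10,0],[0,0,0]],
    [[-3.4,10,0],[0,0,0]],
    [[-3.4,10,0],[0,0,0]],
    [[-3.4,10,0],[0,0,0]],
    [[-3.4,10,0],[0,0,0]],
    [[-3.4,10,0],[0,0,0]],
    [[-3.4,10,0],[0,0,0]],
    [[-3.4,10,0],[0,0,0]]
  ]
}}

```text
time: 16.92
eef_pos: [0.5157, 0.1791, 0.1971]
tcp_rot: [1.0, 0.02, 0.0, -0.0]
contact_force: [-0.6, 0.0, -2.3]
opening: 0.127
finger_force: 50.9
```

>>> {"fn": "step_arm", "kwargs": {
  "increments": [
    [[-3.4,10,0],[0,0,0]],
    [[-3.4,10,0],[0,0,0]],
    [[-3.4,10,0],[0,0,0]],
    [[-3.4,10,0],[0,0,0]],
    [[-3.4,10,0],[0,0,0]],
    [[-3.4,10,0],[0,0,0]],
    [[-3.4,10,0],[0,0,0]],
    [[-3.4,10,0],[0,0,0]]
  ]
}}

```text
time: 17.58
eef_pos: [0.4885, 0.2591, 0.197]
tcp_rot: [1.0, 0.02, -0.0, 0.0]
contact_force: [-0.2, -0.2, -1.0]
opening: 0.123
finger_force: 50.9
```

>>> {"fn": "step_arm", "kwargs": {
  "increments": [
    [[-3.2,9.5,0],[0,0,0]],
    [[-2.9,8.5,-1],[0,0,0]],
    [[-2.5,7.5,-2],[0,0,0]],
    [[-2,6,-3],[0,0,0]],
    [[-1.6,5,-4],[0,0,0]],
    [[-1.3,4,-4],[0,0,0]],
    [[-0.8,2.5,-4],[0,0,0]],
    [[-0.3,1,-4],[0,0,0]]
  ]
}}

```text
time: 18.25
eef_pos: [0.474, 0.3023, 0.1743]
tcp_rot: [1.0, 0.02, -0.0, 0.0]
contact_force: [-0.2, 0.3, -1.5]
opening: 0.123
finger_force: 50.9
```

>>> {"fn": "step_arm", "kwargs": {
  "increments": [
    [[0,0,-4],[0,0,0]],
    [[0,0,-4],[0,0,0]],
    [[0,0,-4],[0,0,0]],
    [[0,0,-4],[0,0,0]],
    [[0,0,-3],[0,0,0]],
    [[0,0,-2],[0,0,0]],
    [[0,0,-1],[0,0,0]],
    [[0,0,0],[0,0,0]]
  ]
}}

```text
time: 18.92
eef_pos: [0.4741, 0.302, 0.1528]
tcp_rot: [1.0, 0.02, -0.0, 0.0]
contact_force: [0.1, -0.4, -1.8]
opening: 0.122
finger_force: 50.9
```

>>> {"fn": "step_arm", "kwargs": {
  "increments": [
    [[0,0,0],[0,0,0]],
    [[0,0,0],[0,0,0]],
    [[0,0,0],[0,0,0]],
    [[0,0,0],[0,0,0]]
  ]
}}

```text
time: 19.25
eef_pos: [0.4743, 0.3022, 0.1533]
tcp_rot: [1.0, 0.02, 0.0, -0.0]
contact_force: [0.1, -0.2, -2.3]
opening: 0.122
finger_force: 50.9
```

Run:
```python
from h import *
st=readout.get_state(); print(st['time'],st['eef_pos'],st['tcp_rot'],st['contact_force'],st['dq'],st['finger_force'])
a=cams.read_camera('wrist'); b=cams.read_camera('scene')
save('fin',np.hstack([cv2.resize(a,(400,300)),cv2.resize(b[120:312,180:436],(400,300))]))
```

```text
19.25 [0.47434064 0.3022119  0.15326701] [ 9.99791401e-01  2.04230338e-02  2.11399152e-04 -9.89009474e-05] [ 0.14795142 -0.22382615 -2.31305466] [-0.00200566  0.00217991  0.00047855 -0.00054456 -0.00174888  0.00026271] 50.8768093585968
```

View pics/fin.png

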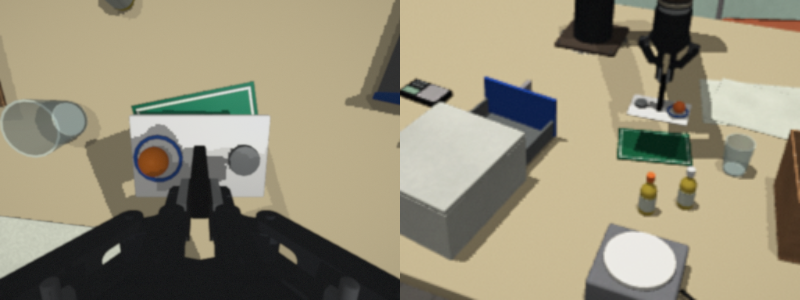

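The tray is level over the mat with the ball in its ring, its underside is about 10 cm up, the drawer is fully out and the bottles are still standing.

```bash
python3 -c "
from plant import sign_off
print(sign_off())"
```

```text
the job is handed in; nothing more can be done
None
```

The job is handed in; no verdict came back. At sign-off the arm was holding the tray still and level, centred over the mat with its underside about 10 cm above it, the ball in its pocket and the drawer pulled out to its stop.

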